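# Wedge the monorail pylon tight

## Robot

A 6-joint arm with a two-finger parallel gripper is mounted at the origin on the work surface. World frame = base frame: x ahead of the robot, y to its left, z up, the work surface at z = 0. Lengths are in m, angles in rad, forces in N, time in s.
With the tool pointing down it reaches from about 0.425 to 0.95 m from the base axis. Payload 3.5 kg.
Tool frame: the origin (TCP) lies at the very end of the fingers, on their centre line; the grasp point (between the pads) lies 19 mm behind it; z points along the fingers, y is the line along which they close (so a half turn about z gives the same grasp; the last joint's range is limited). The gripper opens to 85 mm and grips with 20 to 120 N. Pads are 22 mm wide; open, the fingers measure 114 mm over their backs; the gripper's body (76 mm by 85 mm) begins 54 mm behind the grasp point. The pads swing forward as they close: fully open they stand 13 mm farther back than shut.
Start: joints at [-1.4, 0.286, 1.577, -0, 1.279, -0.15], TCP at [0.213, -0.641, 0.231] pointing down, gripper open.
Joint ranges: [-2.77, 2.77], [-0.9, 2.22], [0.21, 2.48], [-1.53, 4.67], [0.24, 2.81], [-2.84, 2.84]. Speed limits (rad/s): [2.79, 2.79, 3.14, 3.14, 3.14, 3.14].

## Interface

Orientations are given as a unit quaternion [x, y, z, w].
In Python, from cell import status, vision, manip gives the robot as it stands.
- The arm moves only by the shell command python3 -m pendant 'ROWS' [FORCE]. ROWS is JSON, a list of rows, each a list of 7 numbers: the turn, a rotation vector about the tool's x, y, z in units of 6 degrees (1.0 is 6 degrees), then the shift along the tool's x, y, z in units of 25 mm (1.0 is 25 mm), then the opening, from -1 (shut) to 1 (fully open). In form: [[rx, ry, rz, tx, ty, tz, grip], ...]. A call has 1 to 5 rows; each row shifts and turns the commanded pose from where the row before left it, along the tool's axes as they then stand; what a row does not reach is not made up. A row lasts 1/8 s, in which the tool goes at most 62.5 mm and 10.7 degrees, less where a joint would pass 70% of its speed; a pose out of reach is approached as far as the arm can. A call is refused whole if a number of a shift passes 1 or a number of a turn 1, either way. A call with a gripper value outside its range is refused whole. The fingers move at their own pace and stop on an object; FORCE is the grip in N (left out, the last holds). Time passes only in rows, so rows that do not move let the fingers close. It gives the time, the measured TCP pose, the force, the opening and the grip force at its end, in the units of the state.
- status.observe(): the state, without advancing time (a new reading comes with each control period).
- vision.camera(name): name is "scene" or "top"; returns the picture (420x560x3 uint8, red, green, blue); there is no depth.
- vision.camera_params(name): a dict with "K" (3x3 intrinsics, pixels), "R" (3x3) and "t" (3): a world point X has camera coordinates R X + t. Camera axes: x right, y down, z forward; pixel columns grow to the right and rows downward; lengths in m; the calibration is good to about 2 mm. A picture is of the moment at which its call begins. camera_params takes no time and is no camera call.
- manip.close_job(): hands the job in; it is judged then, once.
Trained networks look in the newest picture that a camera, given by its name, has taken for a name from the list of things; names that differ only in an ending like _2 or _b are one class to them, and where a whole thing is asked for, a point or a joint stands for the part that bears it (a point fixed in the world has none). Each returns a list of dicts, best first, with "p" (0 to 1); they miss things now and then, are a little off and sometimes report something else, mostly with a low value. They report only what shows in the picture. A call takes as long as a camera call. They do not tell look-alikes from the thing itself.
- vision.cut_out(thing, camera): "mask" (420x560 bool, what is visible of it) and "rect" ([left, top, right, bottom] as shares, 0 to 1, of the picture: columns of its width, rows of its height, round what is visible of it).
- vision.place_of(thing, camera): "xy" ([column, row] as shares, 0 to 1, of the picture: columns of its width, rows of its height: a listed point, or the origin of a listed thing).
The state is a dict: "time_s": time; "joint_pos": joint angles; "joint_velocities": joint speeds; "joint_efforts": joint torques, N m; "ee_pos": TCP position; "tool_rot": TCP orientation; "ft_force": force on the tool from outside, world axes, zero at the start; "wrist_torque": the same for the moment, N m; "gripper_width": finger opening in m; "finger_force": force on a finger pad.
Only numpy, scipy, OpenCV 4.12 (cv2) and the standard library are available. Lean on these libraries where they do the work, as an engineer would, in place of code of your own. Each camera call takes 0.05 s, during which the arm holds its last target. There are 200 camera calls.

## Task

The monorail pylon is loose in its wooden socket. Take the orange wedge from its pocket on the fuel depot, stand it loosely, thin end down, in the slot beside the pylon and let go; then tap or press it down gently until it locks tight (a push of about 15 N) and stays tight by itself, without overdriving it (25 N is too much), and leave the car, dome and lamp where they are.

Things in the scene. Friction and masses are not known exactly. Their poses are not given: they have to be found in the camera images.
- wedge: orange wedge, 50 to 80 g, 100 mm tall plus a round striking ridge (24 mm along x, top at 104 mm) along the middle of its top; stands thin end down in a depot pocket with 1 to 3 mm of play; 28 mm wide along its x (flat sides, the faces to grip); tapers along its y on both sides from 25 mm thick to 8 mm at the tip. Origin: centre of the tip's underside, z up. A half turn makes no difference
- depot: fixed wooden fuel depot, base 90 x 150 x 20 mm, with two upright tanks to 79 mm height at its y = +40 mm and the wedge's pocket at its y = -35 mm (pocket floor at 20 mm, rim at 48 mm). Origin: centre of the underside
- socket: fixed wooden socket, base 100 x 170 x 14 mm (y -110 to +60 mm), walls 74 mm high; origin on the table right below the slot. The grey pylon stands in it on the slot's -y side, its white beam (150 mm along x, top at 150 mm) at y = -65 mm. The slot's -y wall is the pylon's foot, its +y wall a fixed face of the socket; both lean to match the wedge
- slot (a point): middle of the slot's open mouth, at 74 mm height, axes as the socket's: x along the slot (34 mm long), y across it (mouth 13 to 17 mm wide, its middle within 1.5 mm of this point). Slot floor 60 mm below
- slot_floor (a point): middle of the slot's floor, 14 mm high. The loose wedge first rests with its tip 9 to 34 mm above it; pressed with 2 to 4 N it sinks as the pylon slides back, 0.6 to 2 mm, to a hidden stop; then the push rises about 2 N per mm. It locks 2 to 20 mm above the floor: feel for it. Sinking, it shifts 0.09 mm per mm to -y; sideways drag under the push costs tightness: lift and tap again
- car: purple plastic monorail car, 120 x 42 x 53 mm, loose; origin at the centre of its underside; leave alone
- dome: clear glass dome, 68 mm across, 65 mm tall, loose; origin at the centre of its underside; leave alone
- lamp: stainless steel signal lamp on a round foot, 52 mm across, 127 mm tall, loose; origin at the centre of its underside; leave alone
There are look-alikes about, which are no part of the job. Of the things like the wedge, leave any that is blue; of the rest the smaller one is meant.

How it is judged:
By the outcome, as a careful person would: the job done as asked, in the order asked, and still so for the second after the job is handed in, with the robot touching nothing.
It also fails if it takes over 64 s, if anything falls off the work surface, if the arm or the gripper's body presses on something with over 40 N, if the wrist force passes 120 N, or if a joint passes its speed limit or range.

## Working session

There is one attempt and no reset: what is moved stays moved. The work goes in short steps, Python scripts to look and compute and a shell command to move; the robot and the scene stay as the last step left them, time stands still between calls to the robot, and variables do not carry over. Pictures are saved under pics/ and viewed, at most 10 in all, crops included, and the job is handed in when it is done.

```bash
ls; mkdir -p pics
python3 - <<'E'
from cell import status, vision
import cv2, numpy as np
ims=[]
for c in ("scene","top"):
    im=vision.camera(c); cv2.imwrite(f"pics/{c}0.png",cv2.cvtColor(im,cv2.COLOR_RGB2BGR))
    for th in ("wedge","depot","socket","slot","slot_floor"):
        print(c,th,[(round(d["p"],2),np.round(np.array(d["xy"])*[560,420],1).tolist()) for d in vision.place_of(th,c)])
    P=vision.camera_params(c); print("cam centre",-np.array(P["R"]).T@P["t"])
s=status.observe(); print(s)
E
```

```text
pics
scene wedge [(0.94, [247.2, 227.2]), (0.91, [277.1, 265.5]), (0.72, [290.4, 230.4])]
scene depot [(0.84, [303.6, 243.3])]
scene socket [(0.65, [218.5, 177.7])]
scene slot [(0.75, [218.8, 154.7])]
scene slot_floor [(0.65, [221.6, 175.6])]
cam centre [1.39517539 0.77728079 1.00518057]
top wedge [(0.69, [308.7, 192.1]), (0.63, [265.0, 214.6]), (0.59, [250.4, 179.5]), (0.44, [350.3, 151.3])]
top depot [(0.65, [257.7, 216.9])]
top socket [(0.62, [376.7, 233.9])]
top slot [(0.86, [386.3, 232.3])]
top slot_floor [(0.85, [379.8, 233.7])]
cam centre [0.55555736 0.08739707 1.45842848]
{'time_s': 0.6, 'joint_pos': array([-1.40000697e+00,  2.86299951e-01,  1.57669667e+00, -2.19744939e-06,
        1.27859212e+00, -1.50017089e-01]), 'joint_velocities': array([-0.00032447, -0.00110733,  0.00097351, -0.00014529, -0.00029949,
       -0.00028398]), 'joint_efforts': array([-5.68794312e-04, -4.05664694e+01, -2.92740548e+01, -1.51967874e-04,
        6.97887135e-04, -3.61717824e-06]), 'ee_pos': array([ 0.21286387, -0.64054628,  0.2313267 ]), 'tool_rot': array([ 9.87162912e-01,  1.59716578e-01, -1.03178333e-06,  1.96651038e-06]), 'ft_force': array([-0.00757531,  0.42194772, -0.60032976]), 'wrist_torque': array([-0.01925426, -0.05017234,  0.00768429]), 'finger_force': 0.0, 'gripper_width': 0.08535508230192522}
```

View pics/scene0.png

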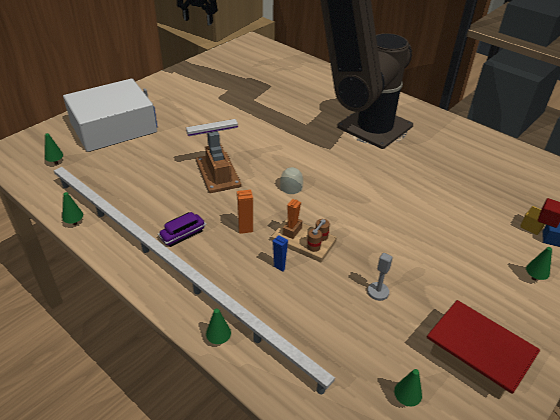

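View pics/top0.png

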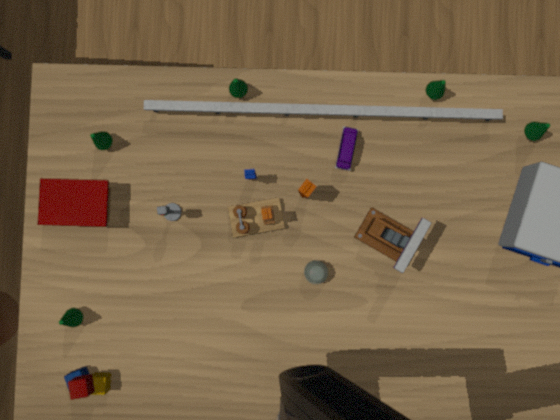

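The scene picture shows three wedge-like things: a large orange one standing free (247,210), a smaller orange one in the depot pocket (294,217), and a blue one (280,253). Blue is excluded. The smaller orange one, in the depot pocket (top picture about 266,214), fits the description. I'll confirm it in an enlarged crop.

```bash
cat > h.py <<'E'
import numpy as np, cv2
from cell import vision, status
def cam(c):
    P=vision.camera_params(c); return np.array(P["K"]),np.array(P["R"]),np.array(P["t"])
def back(c,uv,z):
    K,R,t=cam(c); C=-R.T@t; d=R.T@np.linalg.inv(K)@np.array([uv[0],uv[1],1.]); return C+d*(z-C[2])/d[2]
def proj(c,X):
    K,R,t=cam(c); q=(np.atleast_2d(X)@R.T+t)@K.T; return q[:,:2]/q[:,2:]
def place(xy,yaw,pts):
    c,s=np.cos(yaw),np.sin(yaw); p=np.atleast_2d(np.array(pts,float)); o=p.copy()
    o[:,0]=c*p[:,0]-s*p[:,1]+xy[0]; o[:,1]=s*p[:,0]+c*p[:,1]+xy[1]; return o
E
python3 - <<'E'
from h import *
T=cv2.imread("pics/top0.png");S=cv2.imread("pics/scene0.png")
f=lambda I,x,y,w,h:cv2.resize(I[y:y+h,x:x+w],(400,300),interpolation=cv2.INTER_CUBIC)
cv2.imwrite("pics/q.png",np.vstack([np.hstack([f(T,222,170,100,75),f(T,345,200,100,75)]),np.hstack([f(S,230,180,120,90),f(S,170,110,120,90)])]))
for n,c,uv,z in [("w","top",(265,214.6),0.02),("w","scene",(290.4,230.4),.02),("depot","top",(257.7,216.9),0),("depot","scene",(303.6,243.3),0),("socket","top",(376.7,233.9),0),("socket","scene",(218.5,177.7),0),("slot","top",(386.3,232.3),.074),("slot","scene",(218.8,154.7),.074),("floor","top",(379.8,233.7),.014),("floor","scene",(221.6,175.6),.014)]: print(n,c,back(c,uv,z).round(4))
E
```

```text
w top [0.6026 0.1549 0.02  ]
w scene [0.6052 0.1393 0.02  ]
depot top [0.596  0.1766 0.    ]
depot scene [0.6022 0.1838 0.    ]
socket top [ 0.5577 -0.1658  0.    ]
socket scene [ 0.5659 -0.1816  0.    ]
slot top [ 0.5627 -0.1789  0.074 ]
slot scene [ 0.5517 -0.1896  0.074 ]
floor top [ 0.5585 -0.1721  0.014 ]
floor scene [ 0.5642 -0.1689  0.014 ]
```

View pics/q.png

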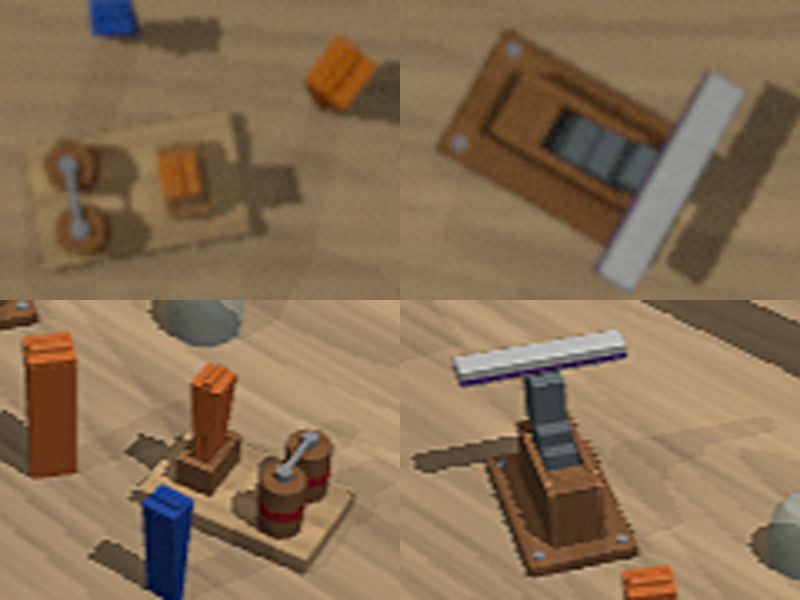

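The crop confirms it: the orange wedge in the depot pocket (scene 294,217) is clearly narrower than the free-standing orange one. Next I'll fit the depot and socket poses from their edges.

```bash
cat > fit.py <<'E'
from h import *
from scipy.optimize import least_squares, minimize
from scipy.ndimage import map_coordinates, gaussian_filter
G={}
for c in ("top","scene"):
    I=cv2.imread(f"pics/{c}0.png").astype(np.float32)
    g=sum(gaussian_filter(np.hypot(cv2.Sobel(I[...,k],-1,1,0),cv2.Sobel(I[...,k],-1,0,1)),.7) for k in range(3))
    G[c]=np.minimum(g,np.percentile(g,98))
def rect(x0,x1,y0,y1,z): return np.array([[x0,y0,z],[x1,y0,z],[x1,y1,z],[x0,y1,z]])
def edges(r,idx=range(4),n=40):
    return np.vstack([r[i]+(r[(i+1)%4]-r[i])*np.linspace(.05,.95,n)[:,None] for i in idx])
def score(v,m):
    s=0
    for c,pts in m.items():
        q=proj(c,place(v[:2],v[2],pts)); s-=map_coordinates(G[c],[q[:,1],q[:,0]],order=1,mode="nearest").mean()
    return s
def refine(v,m,s):
    for k in (1,.4):
        r=minimize(score,v,args=(m,),method="Nelder-Mead",options=dict(initial_simplex=v+k*np.vstack([np.zeros(3),np.diag(s)]),xatol=1e-5)); v=r.x
    return v,r.fun
def corner(obs,mod,z,c,v0):
    W=np.array([back(c,u,z)[:2] for u in obs])
    r=least_squares(lambda v:(place(v[:2],v[2],mod)[:,:2]-W).ravel(),v0); print("corner fit",r.x.round(4),"res mm",(r.fun*1e3).round(1)); return r.x
E
python3 - <<'E'
from fit import *
D=rect(-.045,.045,-.075,.075,.02); So=rect(-.05,.05,-.11,.06,.014)
# depot corners in top picture: right-top,right-bottom,left-bottom,left-top
d=corner([(280.75,198.25),(284,228.75),(233.25,237),(228.75,207)],[D[1],D[0],D[3],D[2]],.02,"top",[.6,.18,0])
s=corner([(371.2,207.5),(354.2,237)],[So[2],So[3]],.014,"top",[.56,-.17,-.5])
s2=corner([(209,191),(241.1,184.1)],[So[2],So[3]],.014,"scene",[.56,-.17,-.5])
step=np.array([.004,.004,.05])
for nm,v,R in (("depot",d,D),("socket",s,So)):
    idx=range(4) if nm=="depot" else [1,2,3]
    for cs in (("top",),("scene",),("top","scene")):
        print(nm,cs,*[np.round(a,4) for a in refine(v,{c:edges(R,idx) for c in cs},step)])
E
```

```text
corner fit [0.5931 0.1782 0.1854] res mm [ 0.7  1.1 -1.6 -3.7 -1.5  0.9  2.4  1.7]
corner fit [ 0.5609 -0.1757 -0.4976] res mm [ 1.3 -0.7 -1.3  0.7]
corner fit [ 0.5677 -0.1739 -0.4828] res mm [ 1.3 -0.7 -1.3  0.7]
depot ('top',) [0.5921 0.1809 0.2191] -170.4805
depot ('scene',) [0.5974 0.1791 0.1844] -469.5717
depot ('top', 'scene') [0.5962 0.1797 0.1756] -616.4222
socket ('top',) [ 0.5635 -0.1733 -0.4914] -325.5902
socket ('scene',) [ 0.5739 -0.1654 -0.5026] -608.5528
socket ('top', 'scene') [ 0.5656 -0.1743 -0.4812] -768.5463
```

Run:
```python
from fit import *
d=np.array([.5958,.1795,.178]); s=np.array([.5656,-.1743,-.4812])
w=place(d[:2],d[2],[[0,-.035,0]])[0]; print("wedge",w)
W=lambda z,t:(w[:2],d[2],rect(-.014,.014,-t/2,t/2,z))
out=[]
for c,boxes in (("top",((222,170,100,75),(345,200,100,75))),("scene",((230,180,120,90),(170,110,120,90)))):
    I=cv2.imread(f"pics/{c}0.png"); row=[]
    for (x,y,ww,h) in boxes:
        k=400/ww; J=cv2.resize(I[y:y+h,x:x+ww],(400,300),interpolation=cv2.INTER_CUBIC)
        for v,ya,r,col in [(d,d[2],rect(-.045,.045,-.075,.075,.02),(255,255,0)),(s,s[2],rect(-.05,.05,-.11,.06,.014),(255,255,0)),(s,s[2],rect(-.017,.017,-.0075,.0075,.074),(0,255,0)),(w,d[2],rect(-.014,.014,-.0125,.0125,.12),(0,255,0))]:
            q=(proj(c,place(v[:2],ya,r))-[x,y]+.5)*k
            cv2.polylines(J,[np.int32(q)],True,col,1)
        row.append(J)
    out.append(np.hstack(row))
cv2.imwrite("pics/ov.png",np.vstack(out))
```

```text
wedge [0.60199715 0.14505301 0.        ]
```

View pics/ov.png

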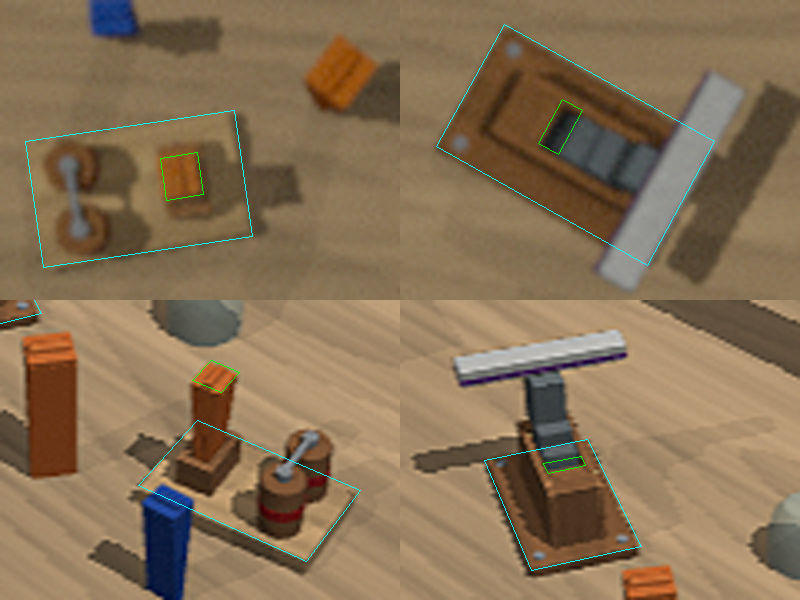

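The overlay matches the depot, wedge top and socket base within about 1 px. The slot's dark mouth, at top (386,232), agrees with the model. Now I'll move above the wedge: translate first, then turn.

```bash
R=1
python3 -m pendant '[[0,0,0,0.98,-0.99,0,1],[0,0,0,0.98,-0.99,0,1],[0,0,0,0.98,-0.99,0,1],[0,0,0,0.98,-0.99,0,1],[0,0,0,0.98,-0.99,0,1]]' 40
python3 -m pendant '[[0,0,0,0.98,-0.99,0,1],[0,0,0,0.98,-0.99,0,1],[0,0,0,0.98,-0.99,0,1],[0,0,0,0.98,-0.99,0,1],[0,0,0,0.98,-0.99,0,1]]' | tail -1
python3 -m pendant '[[0,0,0,0.98,-0.99,0,1],[0,0,0,0.98,-0.99,0,1],[0,0,0,0.98,-0.99,0,1],[0,0,0,0.98,-0.99,0,1],[0,0,0,0.98,-0.99,0,1]]' | tail -1
python3 -m pendant '[[0,0,0,0.98,-0.99,0,1],[0,0,0,0.98,-0.99,0,1],[0,0,0,0.98,-0.99,0,1],[0,0,0,0.98,-0.99,0,1],[0,0,0,0.98,-0.99,0,1]]' | tail -1
python3 -m pendant '[[0,0,0,0.98,-0.99,0,1],[0,0,0,0.98,-0.99,0,1],[0,0,0,0.98,-0.99,0,1],[0,0,0,0.98,-0.99,0,1],[0,0,0,0.98,-0.99,0,1]]' | tail -1
python3 -m pendant '[[0,0,-0.97,0,0,0,1],[0,0,-0.97,0,0,0,1],[0,0,-0.97,0,0,0,1],[0,0,-0.97,0,0,0,1],[0,0,-0.97,0,0,0,1]]'
```

```text
time_s: 1.23
ee_pos: [0.2905, -0.4835, 0.2315]
tool_rot: [0.987, 0.16, 0.0, 0.0]
ft_force: [0.6, 0.4, 0.5]
gripper_width: 0.0852
finger_force: 0.0
finger_force: 0.0
finger_force: 0.0
finger_force: 0.0
finger_force: 0.0
time_s: 4.35
ee_pos: [0.5991, 0.1398, 0.2315]
tool_rot: [0.915, 0.404, 0.0, 0.0]
ft_force: [-0.1, -0.7, -0.3]
gripper_width: 0.0853
finger_force: 0.0
```

```bash
python3 -m pendant '[[0,0,-0.97,0,0,0,1],[0,0,-0.97,0,0,0,1],[0,0,-0.97,0,0,0,1],[0,0,-0.97,0,0,0,1],[0,0,-0.97,0,0,0,1]]' |tail -1
python3 -m pendant '[[0,0,-0.97,0,0,0,1],[0,0,-0.97,0,0,0,1],[0,0,-0.97,0,0,0,1],[0,0,-0.97,0,0,0,1]]'
python3 - <<'E'
from h import *
K=[]
for c in ("top","scene"):
    I=vision.camera(c); cv2.imwrite(f"pics/{c}1.png",I[...,::-1])
x,y=235,165
print(status.observe()["ee_pos"],status.observe()["tool_rot"])
T=cv2.imread("pics/top1.png");S=cv2.imread("pics/scene1.png")
f=lambda I,x,y,w,h:cv2.resize(I[y:y+h,x:x+w],(400,400),interpolation=cv2.INTER_CUBIC)
cv2.imwrite("pics/q1.png",np.hstack([f(T,210,150,120,120),f(S,235,150,100,100)]))
E
```

```text
finger_force: 0.0
time_s: 5.48
ee_pos: [0.599, 0.1398, 0.2315]
tool_rot: [0.642, 0.766, 0.0, 0.0]
ft_force: [0.2, -0.1, -0.1]
gripper_width: 0.0853
finger_force: 0.0
[0.59903736 0.13977558 0.23145388] [6.43750101e-01 7.65235780e-01 6.10702853e-05 7.38708456e-05]
```

View pics/q1.png

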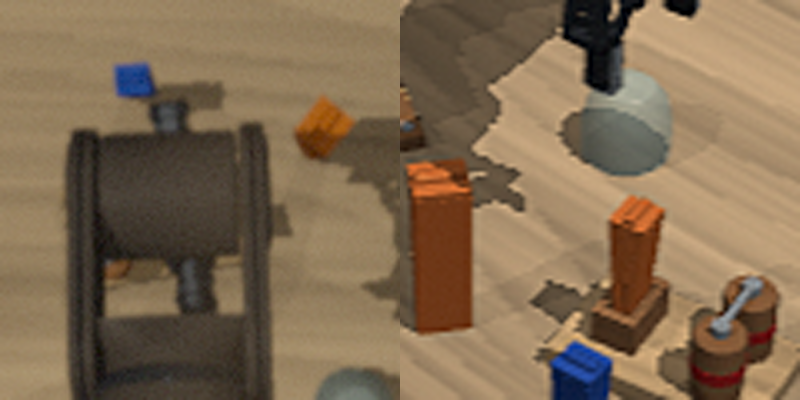

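```bash
python3 -m pendant '[[0,0,-0.06,0.19,0.155,0.9,1],[0,0,0,0,0,0.98,1],[0,0,0,0,0,0.98,1],[0,0,0,0,0,0.98,1],[0,0,0,0,0,0.98,1]]' |tail -5
python3 -m pendant '[[0,0,0,0,0,0.8,1],[0,0,0,0,0,0.2,1],[0,0,0,0,0,0,-1],[0,0,0,0,0,0,-1],[0,0,0,0,0,0,-1]]' 30
python3 -m pendant '[[0,0,0,0,0,0,-1],[0,0,0,0,0,0,-1]]'
```

```text
ee_pos: [0.6021, 0.1451, 0.1102]
tool_rot: [0.642, 0.767, 0.0, 0.0]
ft_force: [0.4, 0.5, 0.1]
gripper_width: 0.0851
finger_force: 0.0
time_s: 6.82
ee_pos: [0.6027, 0.1452, 0.087]
tool_rot: [0.641, 0.767, 0.001, 0.001]
ft_force: [0.8, -0.1, 0.1]
gripper_width: 0.0323
finger_force: 0.0
time_s: 7.08
ee_pos: [0.6027, 0.1451, 0.0869]
tool_rot: [0.641, 0.767, 0.001, 0.001]
ft_force: [-0.1, -0.0, 3.9]
gripper_width: 0.0273
finger_force: 34.1
```

```bash
python3 -m pendant '[[0,0,0,0,0,-0.5,-1],[0,0,0,0,0,-1,-1],[0,0,0,0,0,-1,-1],[0,0,0,0,0,-1,-1],[0,0,0,0,0,-1,-1]]' |tail -5
python3 -m pendant '[[0,0,0,0,0,-0.6,-1],[0,0,0.9,-0.0,0,0,-1],[0,0,0.9,0,0,0,-1],[0,0,0.9,0,0,0,-1],[0,0,0.9,0,0,0,-1]]' |tail -5
python3 -m pendant '[[0,0,0.9,0,0,0,-1],[0,0,0.9,0,0,0,-1],[0,0,0.93,0,0,0,-1],[0,0,0,0,0,0,-1]]' |tail -5
python3 - <<'E'
from h import *
s=status.observe(); q=s["tool_rot"]; a=2*np.arctan2(q[1],q[0]); d=np.array([.5645,-.175])-s["ee_pos"][:2]
print(a-np.pi/2, s["ee_pos"], "units tx,ty",(d@[np.cos(a),np.sin(a)]/.025,d@[np.sin(a),-np.cos(a)]/.025))
E
```

```text
ee_pos: [0.6017, 0.1451, 0.1993]
tool_rot: [0.641, 0.767, -0.0, -0.0]
ft_force: [1.0, -0.2, -0.6]
gripper_width: 0.0278
finger_force: 33.6
ee_pos: [0.6016, 0.1451, 0.2128]
tool_rot: [0.775, 0.632, -0.001, -0.0]
ft_force: [-0.6, -0.7, -0.0]
gripper_width: 0.0275
finger_force: 33.7
ee_pos: [0.6017, 0.1451, 0.2129]
tool_rot: [0.856, 0.517, -0.001, -0.0]
ft_force: [-0.9, -0.1, -0.3]
gripper_width: 0.0276
finger_force: 33.7
-0.48338715951600086 [0.60165448 0.14507794 0.21285342] units tx,ty (np.float64(-12.026957166143541), np.float64(4.6347433864481244))
```

```bash
python3 -m pendant '[[0,0,0,-0.925,0.3565,0,-1],[0,0,0,-0.925,0.3565,0,-1],[0,0,0,-0.925,0.3565,0,-1],[0,0,0,-0.925,0.3565,0,-1],[0,0,0,-0.925,0.3565,0,-1]]' |tail -1
python3 -m pendant '[[0,0,0,-0.925,0.3565,0,-1],[0,0,0,-0.925,0.3565,0,-1],[0,0,0,-0.925,0.3565,0,-1],[0,0,0,-0.925,0.3565,0,-1],[0,0,0,-0.925,0.3565,0,-1]]' |tail -1
python3 -m pendant '[[0,0,0,-0.925,0.3565,0,-1],[0,0,0,-0.925,0.3565,0,-1],[0,0,0,-0.925,0.3565,0,-1],[0,0,0,0,0,0.9,-1],[0,0,0,0,0,0.9,-1]]' |tail -5
python3 -m pendant '[[0,0,0,0,0,0.1,-1],[0,0,0,0,0,0,-1]]' |tail -5
python3 - <<'E'
from h import *
for c in ("top","scene"):
    I=vision.camera(c); cv2.imwrite(f"pics/{c}2.png",I[...,::-1])
    if c=="scene": 
        for th in ("wedge","slot","socket"): print(th,[(round(d["p"],2),np.round(np.array(d["xy"])*[560,420],1).tolist()) for d in vision.place_of(th,c)])
s=status.observe(); q=s["tool_rot"]; a=2*np.arctan2(q[1],q[0]); e=s["ee_pos"]; print(e,a-np.pi/2)
tip=e-[0,0,.067]; print("tip proj",proj("scene",tip), "tip at mouth",proj("scene",[tip[0],tip[1],.074]))
k=8; x,y=180,95
J=cv2.resize(cv2.imread("pics/scene2.png")[y:y+75,x:x+90],None,fx=k,fy=k,interpolation=cv2.INTER_CUBIC)
for v,yaw,r,col in [(tip,a-np.pi/2,[[x_,y_,z] for x_,y_,z in [(-.014,-.004,0),(.014,-.004,0),(.014,.004,0),(-.014,.004,0)]],(0,255,0)),((.5645,-.175,.074),-.4834,[[-.017,-.0075,0],[.017,-.0075,0],[.017,.0075,0],[-.017,.0075,0]],(255,255,0))]:
    p=place(v[:2],yaw,r); p[:,2]=v[2]; cv2.polylines(J,[np.int32((proj("scene",p)-[x,y]+.5)*k)],True,col,1)
cv2.imwrite("pics/q2.png",J)
E
```

```text
finger_force: 33.7
finger_force: 33.7
ee_pos: [0.5645, -0.1754, 0.168]
tool_rot: [0.856, 0.517, 0.0, 0.0]
ft_force: [0.4, -0.1, -1.0]
gripper_width: 0.0277
finger_force: 33.7
ee_pos: [0.5647, -0.1749, 0.1662]
tool_rot: [0.856, 0.517, 0.0, 0.0]
ft_force: [0.4, -0.8, 0.3]
gripper_width: 0.0276
finger_force: 33.7
wedge [(0.82, [245.1, 229.2]), (0.68, [214.1, 150.6]), (0.56, [275.9, 266.9])]
slot [(0.91, [220.2, 157.0])]
socket [(0.72, [221.3, 177.4]), (0.49, [218.6, 154.9])]
[ 0.56508425 -0.17502822  0.16696341] -0.484120910232948
tip proj [[218.4187272 151.4362339]] tip at mouth [[218.8963063  158.69426412]]
```

View pics/q2.png

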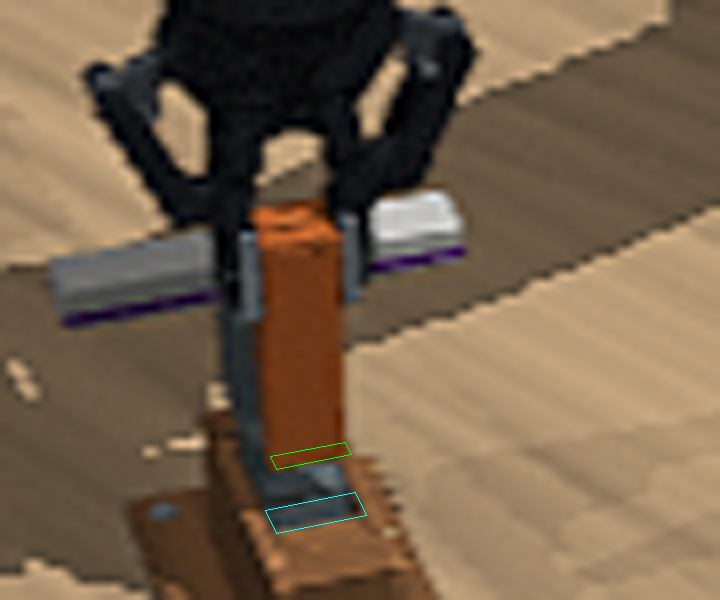

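The wedge is held upright, with its tip about 26 mm above the mouth. It shows about 1 px (crop 304,458) left of the tip predicted from the TCP, so I'll compare wedge and slot within the same camera.

Run:
```python
from h import *
k=16; x,y,w,h=203,135,24,36
f=lambda n:cv2.resize(cv2.imread(n)[y:y+h,x:x+w],None,fx=k,fy=k,interpolation=cv2.INTER_CUBIC)
A,B=f("pics/scene0.png"),f("pics/scene2.png")
cv2.imwrite("pics/q3.png",cv2.convertScaleAbs(np.hstack([A,B]),alpha=1.5))
# orange edges in scene2 : per-row subpixel extent
I=cv2.imread("pics/scene2.png").astype(float); 
for r in range(136,156,2):
    d=I[r,203:235,2]-I[r,203:235,0]; print(r,np.int32(d[6:26]))
```

```text
136 [-8 -8 15 56 81 88 84 86 88 86 86 86 89 75 42 34 37 37 37 35]
138 [-5 -8 13 53 83 88 86 87 85 88 87 86 89 71 38 53 70 70 70 69]
140 [-3 -8  1 45 86 91 89 86 86 87 88 87 88 87 64 61 61 62 61 64]
142 [ -9  -6 -15  37  86  90  86  87  88  86  86  88  88  86  66  62  64  66
  67  65]
144 [-10  -5 -13  25  75  90  88  87  87  85  89  89  87  86  63  63  61  59
  60  63]
146 [  2  -8 -10  26  77  90  87  85  86  88  88  87  89  89  59  63  63  63
  63  64]
148 [ 24  -3 -10   9  66  88  89  86  86  85  86  88  89  90  56  60  63  64
  67  64]
150 [38  0 -9 -2 53 91 89 87 87 86 91 86 89 91 65 59 59 60 61 62]
152 [ 33   0 -11 -14  55  96  96  97  99 103 103  69  48  70  80  77  79  65
  56  58]
154 [ 50  33  -1 -11 -11 -16 -15 -15 -12  -9 -11 -11 -14  -9  55  82  71  72
  64  55]
```

View pics/q3.png

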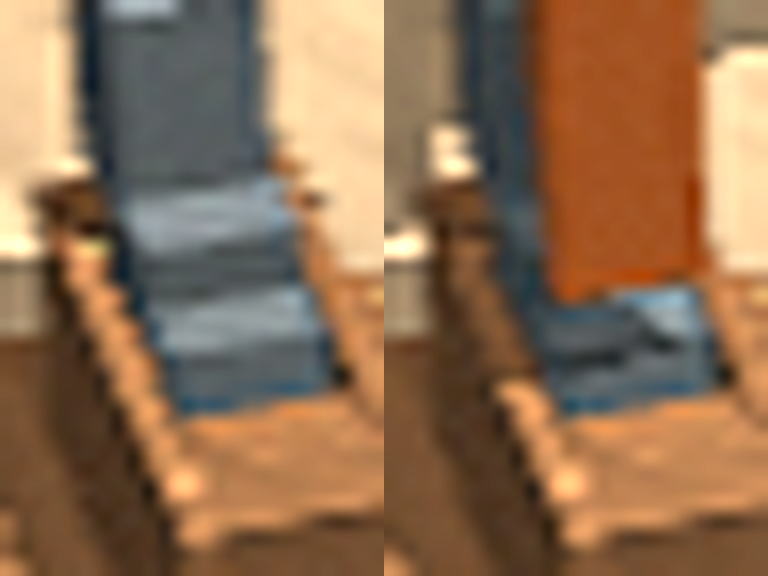

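Run:
```python
from h import *
o=np.array([.56508,-.17503]); yaw=-.4841
loc=lambda p:place([0,0],-yaw,[[*(p[:2]-o),0]])[0,:2]*1e3
tz=.16696-.067
for n,uv,z in [("tip L",(213.5,153.25),tz),("tip R",(222.25,152.3),tz),("rim L",(213.75,160.4),.074),("rim R",(223.9,158.9),.074)]:
    print(n,loc(back("scene",uv,z)).round(1))
# slot end wall edges / direction sanity: px per mm in y, z
b=np.array([*o,.074]); ex=np.array([np.cos(yaw),np.sin(yaw),0])*.01; ey=np.array([-np.sin(yaw),np.cos(yaw),0])*.01
print([ (proj("scene",b+e)-proj("scene",b)).round(2).tolist() for e in (ex,ey,np.array([0,0,.01]))])
# vertical wedge edges, mid rows: left face edge at 50% and right edge
I=cv2.imread("pics/scene2.png"); 
for r in (120,122,124,126,128,130): print(r, I[r,206:228,2].tolist())
```

```text
tip L [15.8  4. ]
tip R [-9.3  7.6]
rim L [16.4  3.2]
rim R [-13.5   5.7]
[[[-3.31, 0.66]], [[0.93, 1.95]], [[-0.18, -2.78]]]
120 [12, 13, 22, 19, 16, 42, 81, 90, 89, 87, 86, 88, 92, 101, 66, 0, 7, 14, 9, 9, 35, 182]
122 [12, 17, 16, 18, 8, 91, 185, 207, 205, 209, 201, 182, 160, 150, 119, 45, 51, 106, 77, 0, 122, 184]
124 [54, 1, 10, 19, 104, 87, 140, 189, 197, 194, 195, 206, 214, 184, 166, 177, 127, 83, 59, 6, 79, 185]
126 [73, 6, 8, 17, 73, 73, 76, 107, 115, 131, 121, 130, 125, 78, 91, 115, 90, 83, 67, 24, 50, 110]
128 [70, 19, 12, 9, 74, 76, 56, 92, 109, 105, 108, 109, 110, 111, 111, 114, 81, 74, 70, 26, 14, 33]
130 [63, 30, 15, 4, 65, 88, 67, 91, 111, 109, 110, 109, 109, 109, 111, 117, 78, 73, 65, 47, 93, 111]
```

```bash
python3 -m pendant '[[0,0,0,-0.136,-0.04,0,-1],[0,0,0,0,0,0.4,-1],[0,0,0,0,0,0.4,-1],[0,0,0,0,0,0,-1]]' |tail -5
python3 - <<'E'
from h import *
for c in ("top","scene"):
    I=vision.camera(c); cv2.imwrite(f"pics/{c}3.png",I[...,::-1])
s=status.observe(); print(s["ee_pos"],s["ft_force"].round(2))
k=16; x,y,w,h=203,135,24,36
f=lambda n:cv2.resize(cv2.imread(n)[y:y+h,x:x+w],None,fx=k,fy=k,interpolation=cv2.INTER_CUBIC)
cv2.imwrite("pics/q4.png",cv2.convertScaleAbs(np.hstack([f("pics/scene0.png"),f("pics/scene3.png")]),alpha=1.6))
E
```

```text
ee_pos: [0.561, -0.1769, 0.1438]
tool_rot: [0.856, 0.517, -0.001, -0.002]
ft_force: [0.5, 0.5, -0.9]
gripper_width: 0.0281
finger_force: 33.7
[ 0.56186521 -0.17728809  0.14528289] [ 0.22 -0.95 -0.41]
```

View pics/q4.png

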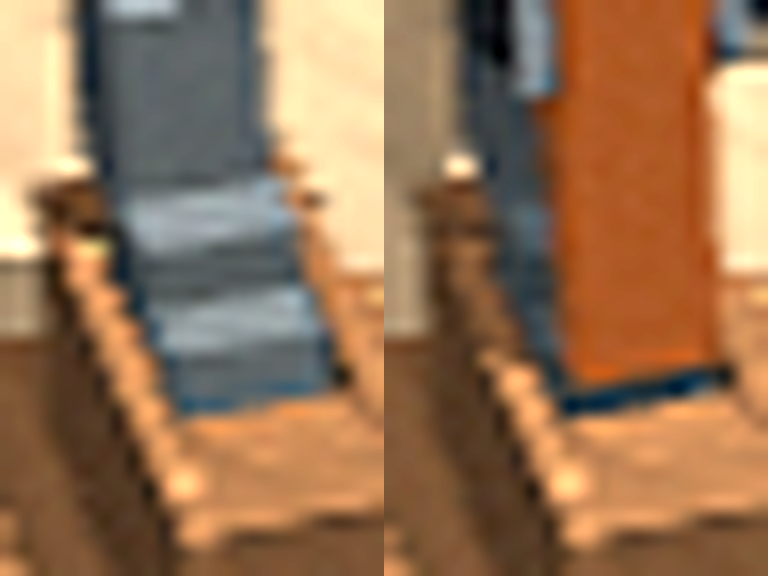

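The tip is now just over the mouth. Its near edge (mid row 158.4) sits about 2 mm inside the rim (159.9), and its ends are centred in the slot. I'll lower it in steps and watch the force.

```bash
python3 -m pendant '[[0,0,0,-0.04,0,0.2,-1],[0,0,0,0,0,0.2,-1],[0,0,0,0,0,0,-1]]' |sed -n 2,4p
python3 -m pendant '[[0,0,0,0,0,0.2,-1],[0,0,0,0,0,0.2,-1],[0,0,0,0,0,0,-1]]' |sed -n 2,4p
```

```text
ee_pos: [0.5612, -0.1781, 0.1351]
tool_rot: [0.856, 0.517, -0.0, -0.001]
ft_force: [0.4, 0.5, 0.1]
ee_pos: [0.5615, -0.1778, 0.1252]
tool_rot: [0.856, 0.517, 0.0, -0.001]
ft_force: [0.7, 1.0, -1.0]
```

```bash
python3 -m pendant '[[0,0,0,0,0,0.2,-1],[0,0,0,0,0,0.16,-1],[0,0,0,0,0,0,-1]]' |sed -n 2,4p
python3 -m pendant '[[0,0,0,0,0,0.1,-1],[0,0,0,0,0,0,-1]]' |sed -n 2,4p
python3 -m pendant '[[0,0,0,0,0,0.1,-1],[0,0,0,0,0,0,-1]]' |sed -n 2,4p
python3 -m pendant '[[0,0,0,0,0,0.1,-1],[0,0,0,0,0,0,-1]]' |sed -n 2,4p
```

```text
ee_pos: [0.5614, -0.1781, 0.1162]
tool_rot: [0.856, 0.517, -0.0, -0.0]
ft_force: [1.1, 1.7, -1.5]
ee_pos: [0.5616, -0.1783, 0.1141]
tool_rot: [0.856, 0.517, -0.0, -0.0]
ft_force: [0.3, 1.2, -1.0]
ee_pos: [0.5616, -0.1783, 0.1116]
tool_rot: [0.856, 0.517, 0.0, 0.0]
ft_force: [1.2, 1.9, -1.0]
ee_pos: [0.5615, -0.1783, 0.109]
tool_rot: [0.856, 0.517, -0.0, -0.0]
ft_force: [1.1, 0.5, -1.1]
```

```bash
python3 -m pendant '[[0,0,0,0.02,0,0.1,-1],[0,0,0,0,0,0,-1]]' |sed -n 2,4p
python3 -m pendant '[[0,0,0,0,0,0.08,-1],[0,0,0,0,0,0,-1]]' |sed -n 2,4p
python3 -m pendant '[[0,0,0,0,0,0.08,-1],[0,0,0,0,0,0,-1]]' |sed -n 2,4p
```

```text
ee_pos: [0.5615, -0.1779, 0.1064]
tool_rot: [0.856, 0.517, -0.0, -0.0]
ft_force: [0.4, 0.2, -0.7]
ee_pos: [0.5617, -0.1778, 0.1045]
tool_rot: [0.856, 0.517, -0.0, -0.0]
ft_force: [-0.2, 0.7, -1.2]
ee_pos: [0.5619, -0.1778, 0.1027]
tool_rot: [0.856, 0.517, 0.0, -0.0]
ft_force: [1.0, 1.0, -1.1]
```

```bash
python3 -m pendant '[[0,0,0,0,0,0.08,-1],[0,0,0,0,0,0,-1]]' |sed -n 2,4p
python3 -m pendant '[[0,0,0,0,0,0.06,-1],[0,0,0,0,0,0,-1]]' |sed -n 2,4p
python3 -m pendant '[[0,0,0,0,0,0.06,-1],[0,0,0,0,0,0,-1]]' |sed -n 2,4p
```

```text
ee_pos: [0.5619, -0.1777, 0.1007]
tool_rot: [0.856, 0.517, 0.0, -0.0]
ft_force: [0.4, 1.7, -0.0]
ee_pos: [0.562, -0.1777, 0.0994]
tool_rot: [0.856, 0.517, 0.0, 0.0]
ft_force: [1.7, 1.7, 0.3]
ee_pos: [0.5621, -0.1777, 0.0979]
tool_rot: [0.856, 0.517, 0.0, 0.0]
ft_force: [2.3, 2.2, 1.5]
```

```bash
python3 -m pendant '[[0,0,0,0.03,0,0,-1],[0,0,0,0,0,0,-1]]' |sed -n 2,4p
python3 -m pendant '[[0,0,0,0,0,0,0],[0,0,0,0,0,0,0],[0,0,0,0,0,0,0],[0,0,0,0,0,0,0]]' 
python3 -m pendant '[[0,0,0,0,0,-0.5,0],[0,0,0,0,0,-1,0],[0,0,0,0,0,-1,0]]'
python3 - <<'E'
from h import *
for c in ("top","scene"):
    I=vision.camera(c); cv2.imwrite(f"pics/{c}4.png",I[...,::-1])
s=status.observe(); print(s["ee_pos"],s["ft_force"].round(2))
f=lambda n,x,y,w,h:cv2.resize(cv2.imread(n)[y:y+h,x:x+w],(400,500),interpolation=cv2.INTER_CUBIC)
cv2.imwrite("pics/q5.png",np.hstack([f("pics/scene4.png",195,115,48,60),f("pics/top4.png",345,195,64,80)]))
E
```

```text
ee_pos: [0.5622, -0.1775, 0.0979]
tool_rot: [0.856, 0.517, -0.0, 0.0]
ft_force: [1.0, 1.8, 1.0]
time_s: 15.92
ee_pos: [0.562, -0.1773, 0.0977]
tool_rot: [0.856, 0.517, -0.0, -0.0]
ft_force: [0.2, -0.1, -0.5]
gripper_width: 0.0427
finger_force: 0.0
time_s: 16.3
ee_pos: [0.5623, -0.1773, 0.1618]
tool_rot: [0.856, 0.517, 0.0, 0.0]
ft_force: [0.0, 0.0, -0.6]
gripper_width: 0.0424
finger_force: 0.0
[ 0.56447315 -0.17830432  0.16498262] [1.   0.71 0.45]
```

View pics/q5.png

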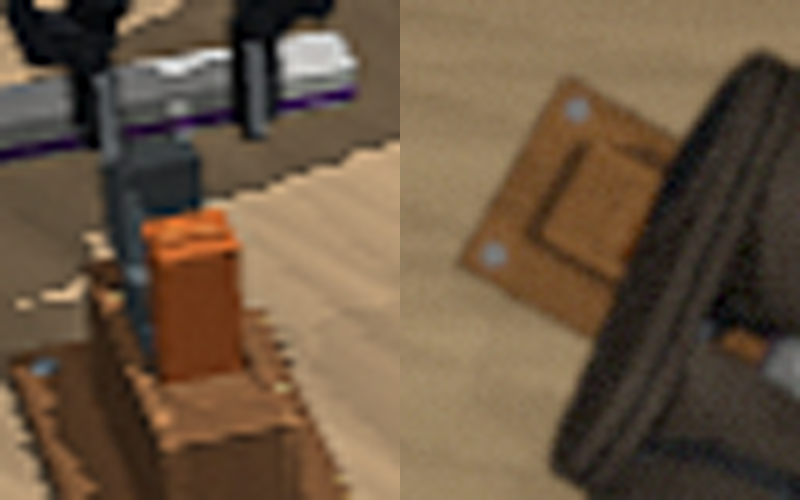

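The wedge stands upright and loose in the slot, with its top at scene crop (190,235). Next I'll shut the fingers and press on its ridge.

```bash
python3 -m pendant '[[0,0,0,0.06,0,0,-1],[0,0,0,0,0,0,-1],[0,0,0,0,0,0,-1],[0,0,0,0,0,0.4,-1],[0,0,0,0,0,0.2,-1]]' 
python3 -m pendant '[[0,0,0,0,0,0.2,-1],[0,0,0,0,0,0,-1]]'|sed -n 2,5p
python3 -m pendant '[[0,0,0,0,0,0.1,-1],[0,0,0,0,0,0,-1]]' |sed -n 2,4p
```

```text
time_s: 17.02
ee_pos: [0.5622, -0.1756, 0.1438]
tool_rot: [0.856, 0.517, -0.001, -0.001]
ft_force: [-0.4, -0.1, -0.4]
gripper_width: 0.0
finger_force: 0.0
ee_pos: [0.5625, -0.1757, 0.1395]
tool_rot: [0.856, 0.517, -0.0, -0.001]
ft_force: [0.2, -0.2, -0.1]
gripper_width: -0.0001
ee_pos: [0.5629, -0.1759, 0.1378]
tool_rot: [0.856, 0.517, 0.0, -0.0]
ft_force: [0.1, 0.1, -0.4]
```

```bash
python3 -m pendant '[[0,0,0,0,0,0.06,-1],[0,0,0,0,0,0,-1]]' |sed -n 2,4p
python3 -m pendant '[[0,0,0,0,0,0.04,-1],[0,0,0,0,0,0,-1]]' |sed -n 2,4p
python3 -m pendant '[[0,0,0,0,0,0.04,-1],[0,0,0,0,0,0,-1]]' |sed -n 2,4p
```

```text
ee_pos: [0.5628, -0.1759, 0.1363]
tool_rot: [0.856, 0.517, -0.0, -0.0]
ft_force: [-0.5, -0.9, 0.1]
ee_pos: [0.5628, -0.1759, 0.1353]
tool_rot: [0.856, 0.517, -0.0, -0.0]
ft_force: [-0.1, -0.4, -0.2]
ee_pos: [0.5628, -0.1758, 0.1342]
tool_rot: [0.856, 0.517, -0.0, -0.0]
ft_force: [-0.4, 0.2, -0.9]
```

```bash
python3 -m pendant '[[0,0,0,-0.004,0,0.04,-1],[0,0,0,0,0,0,-1]]' |sed -n 2,4p
python3 -m pendant '[[0,0,0,-0.004,0,0.04,-1],[0,0,0,0,0,0,-1]]' |sed -n 2,4p
python3 -m pendant '[[0,0,0,-0.004,0,0.04,-1],[0,0,0,0,0,0,-1]]' |sed -n 2,4p
```

```text
ee_pos: [0.5628, -0.176, 0.1332]
tool_rot: [0.856, 0.517, -0.0, -0.0]
ft_force: [-0.8, 0.4, -0.1]
ee_pos: [0.563, -0.1761, 0.1327]
tool_rot: [0.856, 0.517, 0.0, 0.0]
ft_force: [0.1, -0.8, 1.8]
ee_pos: [0.5632, -0.1763, 0.132]
tool_rot: [0.856, 0.517, 0.0, 0.0]
ft_force: [1.0, -0.4, 3.8]
```

```bash
python3 -m pendant '[[0,0,0,-0.004,0,0.04,-1],[0,0,0,0,0,0,-1]]' |sed -n 2,4p
python3 -m pendant '[[0,0,0,-0.004,0,0.04,-1],[0,0,0,0,0,0,-1]]' |sed -n 2,4p
python3 -m pendant '[[0,0,0,-0.004,0,0.04,-1],[0,0,0,0,0,0,-1]]' |sed -n 2,4p
```

```text
ee_pos: [0.5633, -0.1764, 0.1312]
tool_rot: [0.856, 0.517, 0.0, 0.001]
ft_force: [0.0, 0.1, 5.3]
ee_pos: [0.5635, -0.1766, 0.1308]
tool_rot: [0.856, 0.517, 0.001, 0.001]
ft_force: [-0.2, 0.4, 6.9]
ee_pos: [0.5638, -0.1768, 0.1303]
tool_rot: [0.856, 0.517, 0.001, 0.001]
ft_force: [-1.3, 0.1, 8.1]
```

```bash
python3 -m pendant '[[0,0,0,-0.004,-0.008,0.05,-1],[0,0,0,0,0,0,-1]]' |sed -n 2,4p
python3 -m pendant '[[0,0,0,-0.004,-0.008,0.05,-1],[0,0,0,0,0,0,-1]]' |sed -n 2,4p
python3 -m pendant '[[0,0,0,-0.004,-0.008,0.05,-1],[0,0,0,0,0,0,-1]]' |sed -n 2,4p
```

```text
ee_pos: [0.564, -0.177, 0.1297]
tool_rot: [0.856, 0.517, 0.001, 0.002]
ft_force: [0.1, 0.6, 8.4]
ee_pos: [0.5642, -0.1772, 0.1291]
tool_rot: [0.856, 0.517, 0.002, 0.002]
ft_force: [-0.2, 2.2, 11.8]
ee_pos: [0.5644, -0.1774, 0.1286]
tool_rot: [0.856, 0.517, 0.002, 0.003]
ft_force: [-0.6, 1.6, 14.1]
```

```bash
python3 -m pendant '[[0,0,0,0,0,-0.3,-1],[0,0,0,0,0,-0.25,-1],[0,0,0,0,0,0,-1]]' |sed -n 2,4p
python3 -m pendant '[[0,0,0,0,0,0.1,-1],[0,0,0,0,0,0.1,-1],[0,0,0,0,0,0.06,-1],[0,0,0,0,0,0,-1]]' |sed -n 2,4p
```

```text
ee_pos: [0.5617, -0.1763, 0.1381]
tool_rot: [0.856, 0.517, -0.0, -0.0]
ft_force: [-0.3, -0.4, -1.3]
ee_pos: [0.5618, -0.1763, 0.1314]
tool_rot: [0.856, 0.517, -0.0, -0.0]
ft_force: [0.0, 1.0, 0.4]
```

```bash
python3 -m pendant '[[0,0,0,0,0,0.08,-1],[0,0,0,0,0,0.04,-1],[0,0,0,0,0,0,-1]]' |sed -n 2,4p
python3 -m pendant '[[0,0,0,-0.003,-0.014,0.05,-1],[0,0,0,-0.003,-0.014,0.05,-1],[0,0,0,0,0,0,-1]]' |sed -n 2,4p
python3 -m pendant '[[0,0,0,-0.003,-0.014,0.05,-1],[0,0,0,-0.003,-0.014,0.05,-1],[0,0,0,0,0,0,-1]]' |sed -n 2,4p
```

```text
ee_pos: [0.562, -0.1764, 0.129]
tool_rot: [0.856, 0.517, 0.0, 0.0]
ft_force: [-0.3, -1.0, 0.9]
ee_pos: [0.5622, -0.1765, 0.1287]
tool_rot: [0.856, 0.517, 0.001, 0.001]
ft_force: [-1.1, 2.1, 7.8]
ee_pos: [0.5627, -0.1769, 0.1282]
tool_rot: [0.856, 0.517, 0.002, 0.002]
ft_force: [-2.4, 1.3, 13.2]
```

```bash
python3 -m pendant '[[0,0,0,-0.003,-0.008,0.03,-1],[0,0,0,0,0,0,-1]]' |sed -n 2,4p
python3 -m pendant '[[0,0,0,-0.003,-0.008,0.03,-1],[0,0,0,0,0,0,-1]]' |sed -n 2,4p
```

```text
ee_pos: [0.5629, -0.177, 0.1281]
tool_rot: [0.856, 0.517, 0.002, 0.003]
ft_force: [-1.5, 1.6, 14.2]
ee_pos: [0.5631, -0.1771, 0.1279]
tool_rot: [0.856, 0.517, 0.002, 0.003]
ft_force: [-2.4, 1.6, 15.5]
```

```bash
python3 -m pendant '[[0,0,0,0,0,-0.4,-1],[0,0,0,0,0.05,0,-1],[0,0,0,0,0,0,-1]]' |sed -n 2,4p
python3 -m pendant '[[0,0,0,0,0,0.1,-1],[0,0,0,0,0,0.06,-1],[0,0,0,0,0,0,-1]]' |sed -n 2,4p
```

```text
ee_pos: [0.5607, -0.1763, 0.1314]
tool_rot: [0.856, 0.517, -0.0, -0.001]
ft_force: [0.3, -0.1, -0.7]
ee_pos: [0.561, -0.1764, 0.1283]
tool_rot: [0.856, 0.517, -0.0, -0.0]
ft_force: [-1.6, 0.1, 2.4]
```

```bash
python3 -m pendant '[[0,0,0,-0.003,-0.022,0.06,-1],[0,0,0,-0.003,-0.022,0.06,-1],[0,0,0,0,0,0,-1]]' |sed -n 2,4p
python3 -m pendant '[[0,0,0,-0.003,-0.022,0.06,-1],[0,0,0,0,0,0,-1]]' |sed -n 2,4p
python3 -m pendant '[[0,0,0,-0.003,-0.015,0.04,-1],[0,0,0,0,0,0,-1]]' |sed -n 2,4p
```

```text
ee_pos: [0.5613, -0.1766, 0.128]
tool_rot: [0.856, 0.517, 0.001, 0.001]
ft_force: [-3.3, 1.3, 10.5]
ee_pos: [0.5615, -0.1767, 0.1278]
tool_rot: [0.856, 0.517, 0.001, 0.002]
ft_force: [-2.5, 1.3, 13.8]
ee_pos: [0.5617, -0.1769, 0.1276]
tool_rot: [0.856, 0.517, 0.002, 0.003]
ft_force: [-3.5, 2.7, 15.9]
```

```bash
python3 -m pendant '[[0,0,0,0,0,-0.36,-1],[0,0,0,0,0.08,0,-1],[0,0,0,0,0,0,-1]]' |sed -n 1,4p
python3 -m pendant '[[0,0,0,0,0,0.1,-1],[0,0,0,0,0,0.06,-1],[0,0,0,0,0,0.06,-1],[0,0,0,0,0,0.04,-1],[0,0,0,0,0,0,-1]]' |sed -n 2,4p
python3 -m pendant '[[0,0,0,0,0,0.04,-1],[0,0,0,0,0,0,-1]]' |sed -n 2,4p
```

```text
time_s: 25.02
ee_pos: [0.5607, -0.1766, 0.1308]
tool_rot: [0.856, 0.517, -0.0, -0.001]
ft_force: [0.3, -0.2, 0.4]
ee_pos: [0.5615, -0.1771, 0.1277]
tool_rot: [0.856, 0.517, 0.0, 0.0]
ft_force: [-4.0, 1.5, 10.2]
ee_pos: [0.562, -0.1773, 0.1275]
tool_rot: [0.856, 0.517, 0.0, 0.001]
ft_force: [-3.2, 2.5, 12.6]
```

```bash
python3 -m pendant '[[0,0,0,0,0,-0.3,-1],[0,0,0,0,0.04,0,-1],[0,0,0,0,0,0.1,-1],[0,0,0,0,0,0.04,-1],[0,0,0,0,0,0,-1]]' |sed -n 1,4p
python3 -m pendant '[[0,0,0,0,-0.04,0.05,-1],[0,0,0,0,-0.04,0.05,-1],[0,0,0,0,0,0,-1]]' |sed -n 2,4p
python3 -m pendant '[[0,0,0,0,-0.03,0.05,-1],[0,0,0,0,0,0,-1]]' |sed -n 2,4p
```

```text
time_s: 26.52
ee_pos: [0.5617, -0.1771, 0.128]
tool_rot: [0.856, 0.517, -0.0, -0.0]
ft_force: [-1.2, -0.8, -0.2]
ee_pos: [0.5616, -0.1771, 0.1277]
tool_rot: [0.856, 0.517, 0.001, 0.002]
ft_force: [0.9, -0.6, 5.7]
ee_pos: [0.5616, -0.1771, 0.1276]
tool_rot: [0.856, 0.517, 0.002, 0.003]
ft_force: [-0.6, 0.4, 7.8]
```

Now there is no sideways drift or drag. I'll continue the same way.

```bash
python3 -m pendant '[[0,0,0,0,-0.03,0.05,-1],[0,0,0,0,0,0,-1]]' |sed -n 2,4p
python3 -m pendant '[[0,0,0,0,-0.03,0.05,-1],[0,0,0,0,0,0,-1]]' |sed -n 2,4p
python3 -m pendant '[[0,0,0,0,-0.03,0.05,-1],[0,0,0,0,0,0,-1]]' |sed -n 2,4p
```

```text
ee_pos: [0.5616, -0.1771, 0.1275]
tool_rot: [0.856, 0.517, 0.002, 0.003]
ft_force: [-0.7, -0.1, 12.2]
ee_pos: [0.5615, -0.177, 0.1273]
tool_rot: [0.856, 0.517, 0.002, 0.004]
ft_force: [-0.7, 0.7, 15.2]
ee_pos: [0.5612, -0.1769, 0.1268]
tool_rot: [0.856, 0.517, 0.003, 0.005]
ft_force: [-1.5, -0.2, 17.3]
```

```bash
python3 -m pendant '[[0,0,0,0,0,-0.3,-1],[0,0,0,0,0,-0.6,-1],[0,0,0,0,0,-1,-1],[0,0,0,0.9,0,-1,-1],[0,0,0,0.9,0,-1,-1]]' |sed -n 1,4p
python3 -m pendant '[[0,0,0,1,0,-0.5,-1],[0,0,0,1,0,0,-1],[0,0,0,1,0,0,-1],[0,0,0,1,0,0,-1],[0,0,0,0,0,0,-1]]' |sed -n 2,4p
python3 - <<'E'
from h import *
for c in ("top","scene"):
    I=vision.camera(c); cv2.imwrite(f"pics/{c}5.png",I[...,::-1])
f=lambda n,x,y,w,h:cv2.resize(cv2.imread(n)[y:y+h,x:x+w],(400,500),interpolation=cv2.INTER_CUBIC)
cv2.imwrite("pics/q6.png",np.hstack([f("pics/scene5.png",160,110,144,180),f("pics/scene5.png",195,115,48,60)]))
for c in ("scene",):
  for th in ("car","dome","lamp"):
    a,b=[cv2.imread(f"pics/{c}{k}.png").astype(int) for k in (0,5)]
    d=vision.cut_out(th,c); 
    if d: m=d[0]["mask"]; print(th,d[0]["p"],np.abs(a-b).max(2)[m].mean())
E
```

```text
time_s: 28.52
ee_pos: [0.5781, -0.1346, 0.2187]
tool_rot: [0.856, 0.517, -0.0, -0.001]
ft_force: [-0.1, -0.9, 0.1]
ee_pos: [0.625, -0.0452, 0.2303]
tool_rot: [0.855, 0.518, -0.0, -0.001]
ft_force: [-0.6, -0.1, 0.3]
car 0.9 3.8321816386969396
dome 0.94 4.537864077669903
lamp 0.63 4.12280701754386
```

View pics/q6.png

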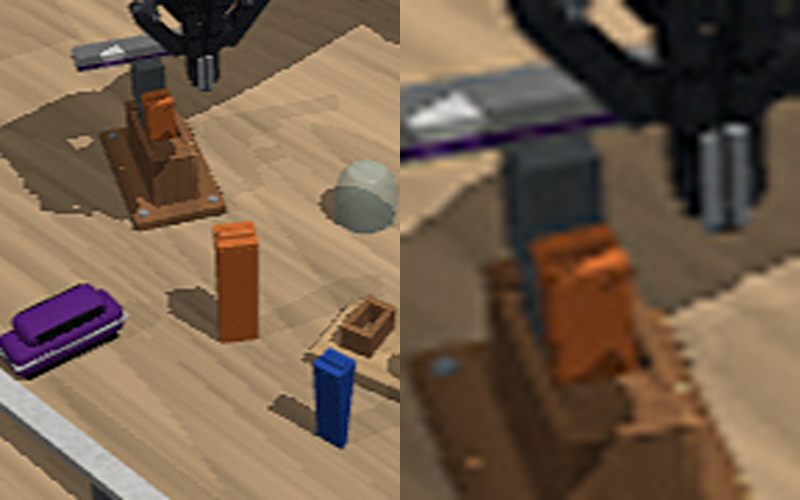

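The wedge stands driven in the slot (right crop 585,300) and the depot pocket is empty. The car, dome and lamp haven't moved, and the gripper is clear. Handing in.

```bash
python3 -c "
from cell import manip
print(manip.close_job())"
```

```text
the job is handed in; nothing more can be done
None
```

The smaller orange wedge is in the slot beside the pylon, tapped down to a peak reading of about 17 N with little sideways drag; it stayed in place after I lifted off, the car, dome and lamp have not moved, and the job is handed in at about 29 s (verdict not shown).

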